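# Push the steel angle over onto its back and home against the stop bar

### The arm

A 6-joint arm with a two-finger parallel gripper is mounted at the origin on the work surface. World frame = base frame: x ahead of the robot, y to its left, z up, the work surface at z = 0. Lengths are in mm, angles in rad, forces in N, time in s.
With the tool pointing down it reaches from about 400 to 925 mm from the base axis. Payload 12.5 kg.
Tool frame: the origin (TCP) lies at the very end of the fingers, on their centre line; the grasp point (between the pads) lies 19 mm behind it; x points along the fingers, y is the direction in which the jaws open and shut, and the axes are right-handed (so a half turn about x gives the same grasp; the last joint's range is limited). The gripper opens to 95 mm and grips with 3 to 60 N. Pads are 20 mm wide; open, the fingers measure 119 mm over their backs; the gripper's body (75 mm by 180 mm) begins 59 mm behind the grasp point.
Start: joints at [-0.106, 0.491, 1.559, -0, 1.092, -0.106], TCP at [625.017, 0.021, 214.661] pointing down, gripper open.
Joint ranges: [-3.1, 3.1], [-0.84, 2.19], [0.05, 2.79], [-1.13, 4.28], [0.06, 2.93], [-2.69, 2.69]. Speed limits (rad/s): [2.22, 2.22, 2.79, 3.14, 3.14, 3.14].

### API

Orientations are given as [roll, pitch, yaw] about the fixed x, y, z axes, in that order (R = Rz(yaw) Ry(pitch) Rx(roll)).
In Python, from cell import env, optics, job gives the robot as it stands.
- The arm moves only by the shell command python3 -m handwheel 'ROWS' [OPENING]. ROWS is JSON, a list of rows, each an object with "travel": the shift along the world's x, y, z in mm, a list of three; "roll": the turn about the world's z in degrees. In form: [{"travel": [dx, dy, dz], "roll": roll}, ...]. A call has 1 to 8 rows; each row is the pose to reach, as a shift and turn from the pose commanded when the call began; what a row does not reach only later rows make up. A row lasts 1/10 s, in which the tool goes at most 50 mm and 8.59 degrees, less where a joint would pass 70% of its speed; a pose out of reach is approached as far as the arm can. A call with a gripper value outside its range is refused whole. OPENING is the closure, from -1 (fully open) to 1 (shut), set as the call begins (- or left out, the last holds). The fingers move at their own pace and stop on an object; the grip force is fixed at half the most. Time passes only in rows, so rows that repeat a pose let the fingers close. It gives the time, the measured TCP pose, the force and the opening at its end, in the units of the state.
- env.state(): the state, without advancing time (a new reading comes with each control period).
- optics.read_camera(name): name is "scene" or "side" or "wrist"; returns the picture (420x560x3 uint8, red, green, blue); there is no depth.
- optics.camera_params(name): a dict with "fx", "fy", "cx", "cy" (pixels), "k1" (the pictures are not rectified: a ray, as slopes to the right and down, at radius r is drawn at 1 + k1 r^2 times it, then the intrinsics apply), "world_from_camera" (4x4, takes a point from camera to world coordinates). Camera axes: x right, y up, looking along -z (the intrinsics and any distortion apply to the point x, -y, -z); pixel columns grow to the right and rows downward; lengths in mm; the calibration is good to about 2 mm. A picture is of the moment at which its call begins: read the wrist's pose just before it. camera_params takes no time and is no camera call; for the wrist camera it gives the pose at the moment of the call.
- job.job_done(): hands the job in, once; it reports no verdict.
The state is a dict: "t": time; "joints": joint angles; "qvel": joint speeds; "tau": joint torques, N m; "eef_pos": TCP position; "tcp_rot": TCP orientation; "ft_force": force on the tool from outside, world axes, zero at the start; "moment": the same for the moment, N m; "opening": opening from 0.0 (shut) to 1.0 (fully open).
Only numpy, scipy, OpenCV 4.12 (cv2) and the standard library are available. Lean on these libraries where they do the work, as an engineer would, in place of code of your own. Each camera call takes 0.05 s, during which the arm holds its last target.

### The job

The drilled steel angle stands upright on its short leg on the filing plate. Push it over towards the stop bar, so that it lies on its back with the long leg flat on the plate and the short leg standing up towards you, then push it home until the free edge of the long leg is flush along its whole length against the stop bar, ready for filing. Only push it: never pick it up, and leave everything else on the bench where it is.

Things in the scene. Friction and masses are not known exactly. Their poses are not given: they have to be found in the camera images.
- angle: The work: plain steel angle, legs 100 x 50 mm, 8 mm thick, 100 mm long, 0.9 kg, two holes in its long leg. It starts standing on the short leg. Origin: middle of the heel, the outer corner line of the legs. Standing: z up the long leg (x -0.008 to 0, top at 0.100), y along the length (+-0.050), x out of its back towards the bar. Lying on its back: x straight down, z towards the bar.
- short_edge (a point): Middle of the free edge of the angle's short leg, on its outer face (angle frame -0.050, 0, 0). Standing, the short leg is flat on the plate, on the robot's side. Pushed near the top of the long leg towards the bar, with 1 to 2 N, the angle tips over its heel, overbalances at about 17 degrees and falls by itself. Lying, the short leg is a wall 50 mm high on the robot's side, above the heel.
- edge_left (a point): One end (y = +0.050) of the free edge of the angle's long leg, on its outer (back) face: the edge that must come against the stop bar. Standing, it is at the top, 100 mm above the heel; lying, it is at plate level. As listed, left and right are as seen from the robot.
- edge_right (a point): The other end (y = -0.050) of the same free edge. Lying, the angle slides on the plate under a push of 4 to 7 N low on the short leg; pushed off its middle it turns as well as slides, and once a corner bears on the bar it turns less readily.
- workplate: Filing plate screwed to the bench (fixed): dark steel, 340 mm (x) by 420 mm (y), 12 mm thick, top at z = 0.012. Origin: centre of its underside. A plain steel stop bar is bolted along its far (+x) side. The angle starts with its heel 130 to 165 mm before the bar's working face, its back turned to the bar within about 20 degrees.
- stop_face (a point): Middle of the foot of the stop bar's working face, which looks towards the robot, at x = 0.110, y = 0, z = 0.012 of the plate frame. The bar runs along the plate's y, 300 mm long (150 mm either side), 40 mm wide, 20 mm high, with two cap screws standing 10 mm above it.
- tube: Bystander: stub of 40 x 40 mm square tube, 60 mm high, standing on the left part of the plate. Origin: centre of its underside.
- small_angle: Bystander: small steel angle 40 x 40 mm, 50 mm long, standing on the right part of the plate. Origin: centre of its underside.
- nut: Bystander: large hexagon nut, 36 mm across flats, 19 mm high, lying on the right part of the plate near the bar. Origin: centre of its underside.
- file: Bystander: flat file, 375 mm long with its wooden handle, lying on the bench right of the plate. Origin: under its blade near the handle, at bench level; x along it towards the tip.
- hammer: Bystander: hammer, 300 mm long, lying on the bench left of the plate. Origin: under the handle near its middle; x towards the head.
- can: Bystander: aluminium spray can, 65 mm diameter, 215 mm high, standing on the bench at the back left. Origin: centre of its underside.
- wire_brush: Bystander: wire brush, 280 mm long, lying on the bench close to the right side of the plate. Origin: under its middle.
There are look-alikes about, which are no part of the job. There is more than one size of the angle; the job needs the middle-sized.

How it is judged:
By the outcome, as a careful person would: the job done as asked, in the order asked, and still so for the second after the job is handed in, with the robot touching nothing.
It also fails if it takes over 58 s, if anything falls off the work surface, if the arm or the gripper's body presses on something with over 40 N, if the wrist force passes 120 N, or if a joint passes its speed limit or range.

## Working session

There is one attempt and no reset: what is moved stays moved. The work goes in short steps, Python scripts to look and compute and a shell command to move; the robot and the scene stay as the last step left them, time stands still between calls to the robot, and variables do not carry over. Pictures are saved under pics/ and viewed, and the job is handed in when it is done.

```bash
ls; mkdir -p pics; cat > h.py <<'E'
import numpy as np, cv2
from cell import env, optics, job
def shot(n,f):
    P=optics.camera_params(n); im=optics.read_camera(n); cv2.imwrite('pics/'+f,im[:,:,::-1]); np.savez('pics/'+f[:-4]+'.npz',im=im,**{k:np.array(v) for k,v in P.items()}); return im,P
def load(f):
    d=np.load('pics/'+f+'.npz'); return d['im'],{k:d[k] for k in d.files if k!='im'}
def ray(P,u,v):
    K=np.array([[P['fx'],0,P['cx']],[0,P['fy'],P['cy']],[0,0,1]],float)
    p=cv2.undistortPoints(np.array([[[u,v]]],float),K,np.array([float(P['k1']),0,0,0]))[0,0]
    T=np.array(P['world_from_camera']); return T[:3,3],T[:3,:3]@np.array([p[0],-p[1],-1])
def onz(P,u,v,z):
    o,d=ray(P,u,v); return o+d*(z-o[2])/d[2]
def proj(P,X):
    T=np.linalg.inv(np.array(P['world_from_camera'])); c=T[:3,:3]@np.array(X,float)+T[:3,3]
    a,b=c[0]/-c[2],-c[1]/-c[2]; s=1+float(P['k1'])*(a*a+b*b); return P['cx']+P['fx']*a*s,P['cy']+P['fy']*b*s
E
python3 - <<'E'
from h import *
for n in('scene','side','wrist'): im,P=shot(n,n+'0.png'); print(n,P)
print(env.state())
E
```

```text
pics
scene {'fx': 419.0701412022117, 'fy': 419.0701412022117, 'cx': 278.5407848071546, 'cy': 207.51642852849218, 'k1': -0.1295865625542715, 'world_from_camera': array([[-6.75645946e-01, -5.78454876e-01,  4.57047604e-01,
         1.06315945e+03],
       [ 7.37092698e-01, -5.18240355e-01,  4.33729510e-01,
         5.24766155e+02],
       [-1.40324373e-02,  6.29934037e-01,  7.76521860e-01,
         1.06419987e+03],
       [ 0.00000000e+00,  0.00000000e+00,  0.00000000e+00,
         1.00000000e+00]])}
side {'fx': 493.84136394994385, 'fy': 493.84136394994385, 'cx': 276.8705240286722, 'cy': 210.88319924568896, 'k1': -0.1532768658854266, 'world_from_camera': array([[ 7.60212108e-01,  4.94896116e-01, -4.20898308e-01,
        -6.10265850e+01],
       [-6.49576269e-01,  5.67718987e-01, -5.05713183e-01,
        -6.98683127e+02],
       [-1.13235289e-02,  6.57854837e-01,  7.53059620e-01,
         1.11351487e+03],
       [ 0.00000000e+00,  0.00000000e+00,  0.00000000e+00,
         1.00000000e+00]])}
wrist {'fx': 349.715454014914, 'fy': 349.715454014914, 'cx': 278.9912653792535, 'cy': 212.05474435
[... 342 characters left out ...]
0000000e+00,  0.00000000e+00,
         1.00000000e+00]])}
{'t': 0.15, 'joints': array([-1.05619177e-01,  4.91432730e-01,  1.55929214e+00,  8.62153610e-06,
        1.09169462e+00, -1.05601179e-01]), 'qvel': array([ 0.00160255, -0.00066811, -0.00230485, -0.00211421, -0.00050177,
        0.00104666]), 'tau': array([ 3.16444048e-04, -6.12899423e+01, -2.58276522e+01,  6.91918633e-02,
        4.73701756e-02, -5.07232733e-05]), 'eef_pos': array([6.24833634e+02, 3.04661380e-02, 2.14194722e+02]), 'tcp_rot': array([-1.68564641,  1.56996946,  3.02672059]), 'ft_force': array([-0.41477722,  0.01749295,  0.315574  ]), 'moment': array([-0.02142748,  0.02705195,  0.05203306]), 'opening': 0.9997800340769322}
```

View pics/scene0.png

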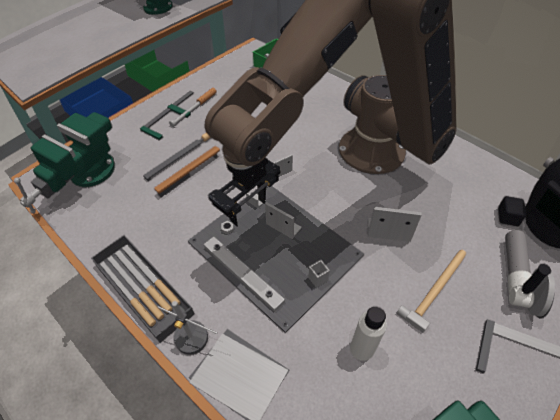

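View pics/side0.png

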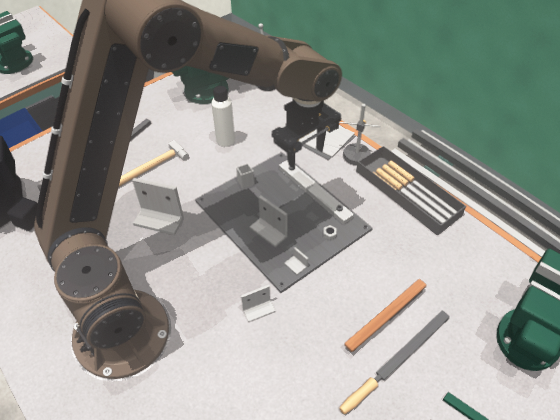

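View pics/wrist0.png

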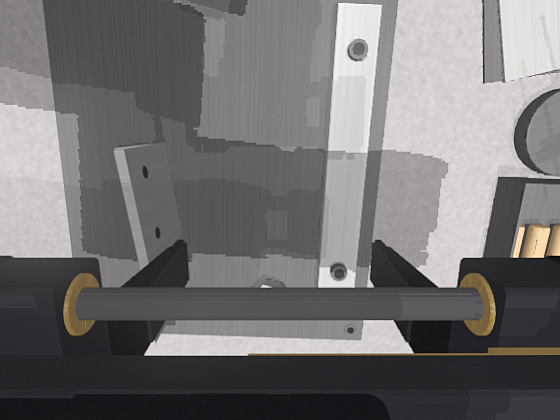

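Candidates for the angle are on the plate at side (270,218), on the bench left (157,205, larger), on the bench (258,303, smaller), and the bystander small_angle on the plate (297,262). By the description it is the one on the plate at (270,218). Next is a close crop to check.

```bash
python3 - <<'E'
from h import *
a,_=load('side0');b,_=load('scene0')
A=cv2.resize(a[170:290,190:310],None,fx=5,fy=5,interpolation=cv2.INTER_CUBIC)
cv2.imwrite('pics/c1.png',A[:,:,::-1])
B=cv2.resize(b[170:330,180:370],None,fx=4,fy=3.75,interpolation=cv2.INTER_CUBIC)
B=cv2.resize(b[180:325,185:370],None,fx=4,fy=4,interpolation=cv2.INTER_CUBIC)
cv2.imwrite('pics/c2.png',B[:,:,::-1])
E
```

```text
(no output)
```

View pics/c1.png

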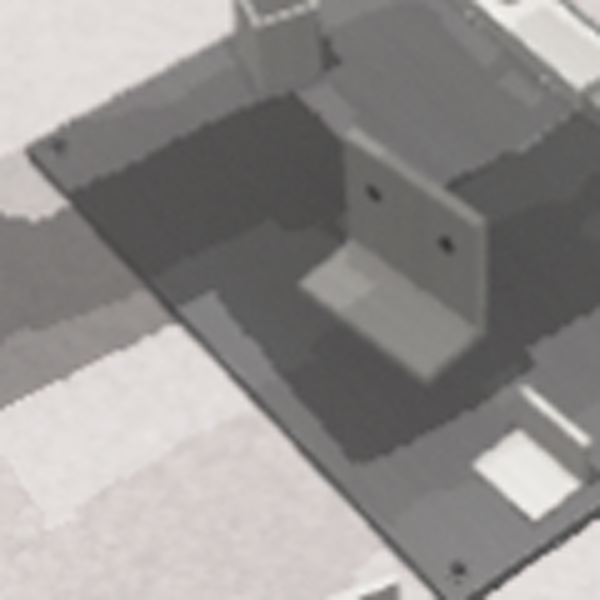

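View pics/c2.png

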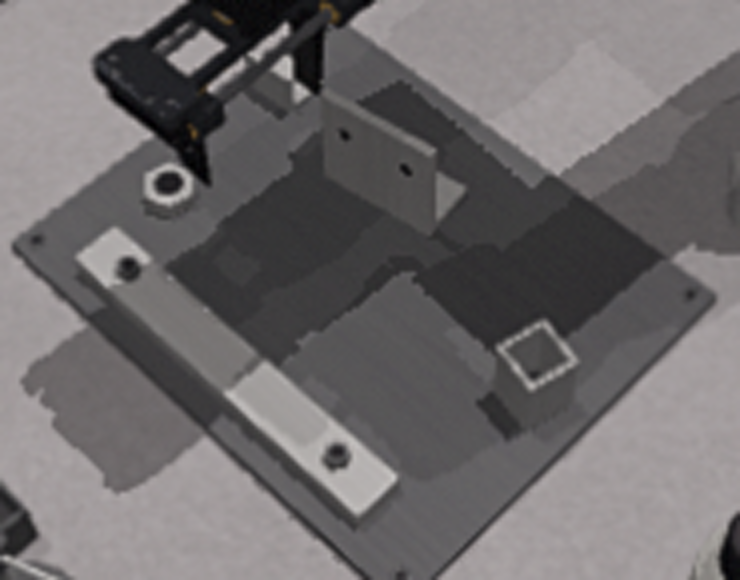

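```bash
python3 - <<'E'
from h import *
_,S=load('side0');_,C=load('scene0');_,W=load('wrist0')
s=lambda x,y,z:print('side',x,y,onz(S,190+(x-2)/5,170+(y-2)/5,z).round(1))
c=lambda x,y,z:print('scene',x,y,onz(C,185+(x-1.5)/4,180+(y-1.5)/4,z).round(1))
print('short edge top z20');s(300,283,20);s(430,380,20)
print('long top z112 (back?)');s(350,133,112);s(487,218,112)
print('heel R');s(487,330,12)
print('scene long top back');c(322,95,112);c(435,152,112)
print('heel');c(435,234,12);c(322,178,12)
print('bar near top');c(120,228,32);c(398,478,32)
print('bar far top');c(78,258,32);c(355,518,32)
print('wrist bar near top z32');
for p in((338,3),(320,268)):print(onz(W,*p,32).round(1))
print('wrist long top z112')
for p in((115,150),(165,143)):print(onz(W,*p,112).round(1), onz(W,*p,12).round(1))
print('tube');[c(*p,72) for p in((498,352),(545,320),(578,355),(530,388))]
print('nut');c(168,183,31)
print('plate near corner');s(33,150,12);s(455,598,12)
print('small angle top');s(525,390,52);s(588,440,52)
E
```

```text
short edge top z20
side 300 283 [453.3  42.7  20. ]
side 430 380 [464.5 -59.2  20. ]
long top z112 (back?)
side 350 133 [497.8  46.3 112. ]
side 487 218 [513.9 -50.2 112. ]
heel R
side 487 330 [515.8 -48.7  12. ]
scene long top back
scene 322 95 [517.5 -47.2 112. ]
scene 435 152 [501.8  49.8 112. ]
heel
scene 435 234 [502.3  52.1  12. ]
scene 322 178 [521.4 -49.   12. ]
bar near top
scene 120 228 [ 668.  -119.1   32. ]
scene 398 478 [681.  175.3  32. ]
bar far top
scene 78 258 [ 707.6 -122.2   32. ]
scene 355 518 [722.2 173.9  32. ]
wrist bar near top z32
[677.1 174.4  32. ]
[668.3 -83.3  32. ]
wrist long top z112
[497.5  49.3 112. ] [450.9  41.7  12. ]
[536.5  54.6 112. ] [504.3  48.9  12. ]
tube
scene 498 352 [579.4 176.   72. ]
scene 545 320 [538.  183.8  72. ]
scene 578 355 [544.8 218.3  72. ]
scene 530 388 [586.6 210.2  72. ]
nut
scene 168 183 [ 614.1 -123.6   31. ]
plate near corner
side 33 150 [399.2 237.   12. ]
side 455 598 [ 385.6 -171.7   12. ]
small angle top
side 525 390 [ 483.2 -116.5   52. ]
side 588 440 [ 486.3 -162.9   52. ]
```

```bash
python3 -c "
from h import *
a,_=load('wrist0');cv2.imwrite('pics/c3.png',cv2.resize(a[120:300,90:360],None,fx=2.9,fy=2.9,interpolation=cv2.INTER_CUBIC)[:,:,::-1])"
```

```text
(no output)
```

View pics/c3.png

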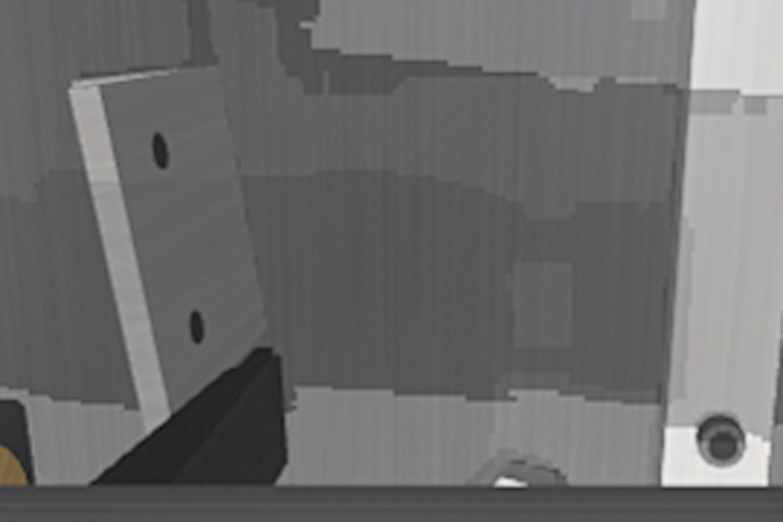

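c1 and c2 confirm the choice: two holes in the long leg and the 2:1 legs of the middle size. It stands on its short leg with its heel at about (511,1) and its back turned +9°. The bar is at −2.5°, about 162 mm ahead. I'll turn the jaws parallel to the angle, part-open at about 60 mm, for a two-point push.

```bash
python3 -m handwheel '[{"travel":[-20,-1,0],"roll":-8},{"travel":[-40,-2,0],"roll":-16},{"travel":[-60,-3,0],"roll":-24},{"travel":[-80,-3,0],"roll":-32},{"travel":[-100,-4,0],"roll":-40},{"travel":[-120,-5,0],"roll":-48},{"travel":[-140,-6,0],"roll":-56},{"travel":[-160,-6,0],"roll":-64}]' -0.26
python3 -m handwheel '[{"travel":[0,0,-10],"roll":-8},{"travel":[0,0,-30],"roll":-16},{"travel":[0,0,-50],"roll":-17},{"travel":[0,0,-70],"roll":-17},{"travel":[0,0,-90],"roll":-17},{"travel":[0,0,-110],"roll":-17},{"travel":[0,0,-117],"roll":-17},{"travel":[0,0,-117],"roll":-17}]'
python3 - <<'E'
from h import *
im,P=shot('side','side1.png');a,b=shot('wrist','wrist1.png')
print(env.state())
cv2.imwrite('pics/c4.png',np.hstack([cv2.resize(im[140:300,160:330],(400,376)),cv2.resize(a,(400,300))[0:300] if 0 else cv2.copyMakeBorder(cv2.resize(a,(400,300)),0,76,0,0,0)])[:,:,::-1])
E
```

```text
t: 0.95
eef_pos: [464.1, -6.0, 214.5]
tcp_rot: [-0.174, 1.571, -2.868]
ft_force: [-0.9, -0.4, 0.3]
opening: 0.632
t: 1.75
eef_pos: [464.7, -5.9, 97.1]
tcp_rot: [-0.263, 1.569, 3.035]
ft_force: [0.3, -0.1, 0.8]
opening: 0.631
{'t': 1.85, 'joints': array([-1.54970475e-01,  4.43471244e-01,  2.06410029e+00, -1.57598447e-04,
        6.33469671e-01,  1.25883095e+00]), 'qvel': array([ 1.34686199e-05, -1.14031320e-02, -1.76913553e-03, -7.13702928e-04,
       -1.63841363e-03, -1.73175254e-03]), 'tau': array([-3.77450930e-02, -4.68799531e+01, -1.53780305e+01,  3.39080743e-02,
       -9.65826097e-02, -2.14610827e-04]), 'eef_pos': array([465.32800266,  -6.02133068,  98.21658659]), 'tcp_rot': array([ 2.66191814,  1.57023703, -0.32255262]), 'ft_force': array([ 0.02602634, -0.32016208,  0.63281995]), 'moment': array([0.046927  , 0.10786536, 0.01016026]), 'opening': 0.6287115434094732}
```

View pics/c4.png

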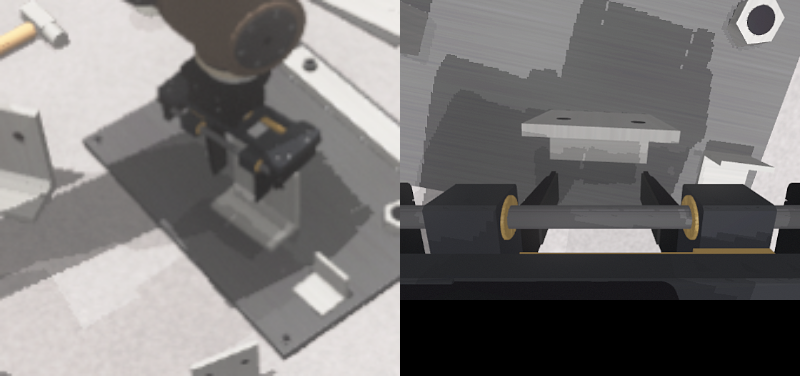

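The fingers stand behind the long leg, parallel to it. Its top edge is at about (600,130) in the wrist half. Pushing along its normal.

```bash
python3 -m handwheel '[{"travel":[5,0.8,0],"roll":0},{"travel":[10,1.6,0],"roll":0},{"travel":[15,2.4,0],"roll":0},{"travel":[20,3.2,0],"roll":0},{"travel":[25,4,0],"roll":0},{"travel":[30,4.8,0],"roll":0},{"travel":[35,5.6,0],"roll":0},{"travel":[40,6.4,0],"roll":0}]'
python3 -c "
from h import *
im,P=shot('side','side2.png');print(env.state()['ft_force'])
cv2.imwrite('pics/c5.png',cv2.resize(im[140:300,160:330],None,fx=3,fy=3)[:,:,::-1])"
```

```text
t: 2.65
eef_pos: [505.4, 0.5, 97.6]
tcp_rot: [0.158, 1.571, -2.827]
ft_force: [-0.2, 0.1, -1.3]
opening: 0.63
[ 0.02556814 -0.03520514 -0.45391671]
```

View pics/c5.png

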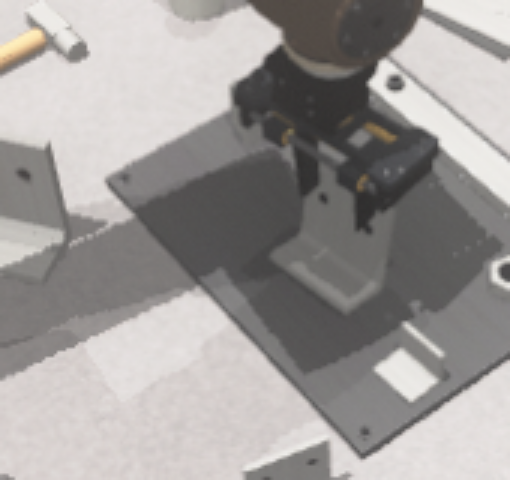

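The angle has started tilting about its heel (the short leg is lifting at ~(345,305)). Continuing.

```bash
python3 -m handwheel '[{"travel":[4,0.6,0],"roll":0},{"travel":[8,1.3,0],"roll":0},{"travel":[12,1.9,0],"roll":0},{"travel":[16,2.5,0],"roll":0},{"travel":[19,3,0],"roll":0},{"travel":[21,3.3,0],"roll":0},{"travel":[21,3.3,0],"roll":0},{"travel":[21,3.3,0],"roll":0}]'
python3 -c "
from h import *
im,P=shot('side','side3.png');print(env.state()['ft_force'])
cv2.imwrite('pics/c6.png',cv2.resize(im[140:300,160:330],None,fx=3,fy=3)[:,:,::-1])"
```

```text
t: 3.5
eef_pos: [525.9, 3.7, 97.6]
tcp_rot: [0.378, 1.571, -2.606]
ft_force: [-0.1, 0.0, -0.7]
opening: 0.629
[ 0.24518675 -0.05345479  0.73802553]
```

View pics/c6.png

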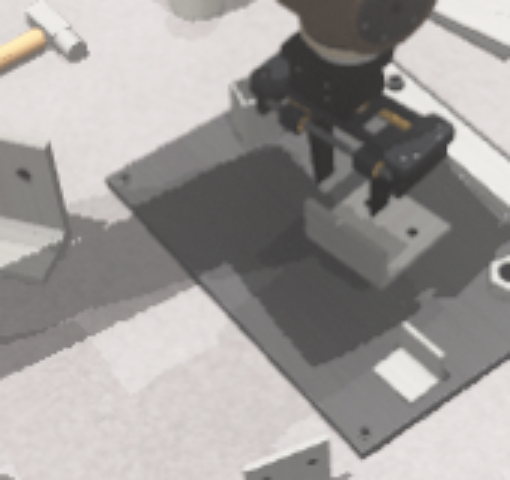

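It lies on its back now, with the short leg upright towards the robot at ~(345,240). I'll back off behind the short leg, turn parallel to the bar and measure.

```bash
python3 -m handwheel '[{"travel":[-15,-1,0],"roll":-2},{"travel":[-30,-2,0],"roll":-5},{"travel":[-45,-2,0],"roll":-8},{"travel":[-60,-3,0],"roll":-11},{"travel":[-75,-4,0],"roll":-11},{"travel":[-75,-4,0],"roll":-11}]'
python3 -c "
from h import *
im,P=shot('scene','scene4.png');print(env.state()['tcp_rot'])
cv2.imwrite('pics/c7.png',cv2.resize(im[180:325,185:370],None,fx=4,fy=4,interpolation=cv2.INTER_CUBIC)[:,:,::-1])
im,P=shot('wrist','wrist4.png');cv2.imwrite('pics/wrist4.png',im[:,:,::-1])"
```

```text
t: 4.15
eef_pos: [449.5, -0.2, 97.8]
tcp_rot: [-0.033, 1.57, 3.073]
ft_force: [-0.3, -0.1, -0.0]
opening: 0.627
[ 2.62828823  1.57055466 -0.54825367]
```

View pics/c7.png

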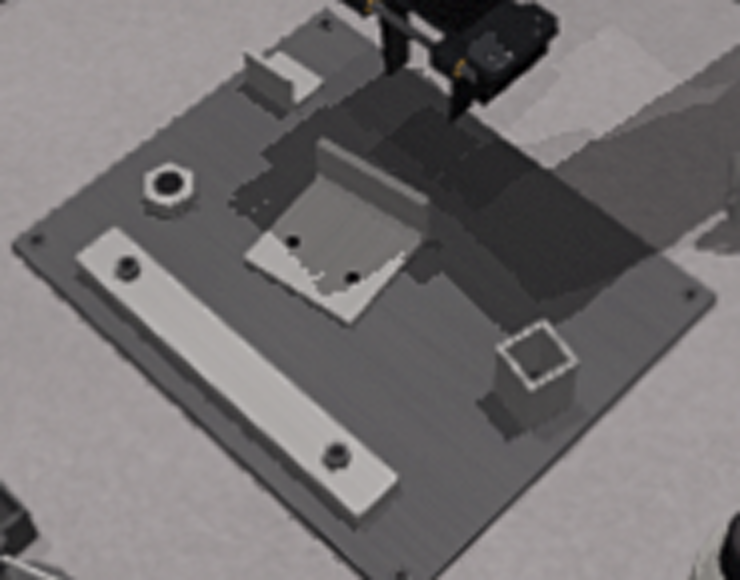

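View pics/wrist4.png

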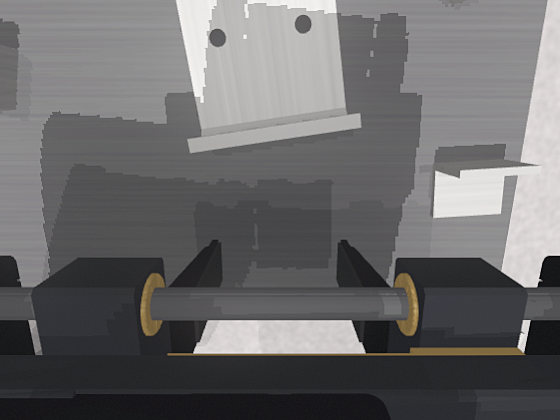

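```bash
python3 - <<'E'
from h import *
_,C=load('scene4');_,W=load('wrist4')
c=lambda x,y,z:print('scene',x,y,onz(C,185+(x-1.5)/4,180+(y-1.5)/4,z).round(1))
print('free edge top z20');c(245,257,20);c(349,325,20)
print('short leg top, far edge z62');c(320,145,62);c(428,205,62)
for p in((188,152),(361,128)):print('wrist short top near',onz(W,*p,62).round(1))
for u in(130,430):
  print(onz(W,u,40,12).round(1))
E
```

```text
free edge top z20
scene 245 257 [617.9 -36.5  20. ]
scene 349 325 [609.2  62.4  20. ]
short leg top, far edge z62
scene 320 145 [525.5 -44.4  62. ]
scene 428 205 [512.9  53.6  62. ]
wrist short top near [505.  51.  62.]
wrist short top near [515.  -49.6  62. ]
[577.   95.7  12. ]
[ 569.9 -106.    12. ]
```

Heel mid is at (510,1), yaw ≈ +6°, and the free edge is ~57 mm from the bar. I'll go down behind the short leg and push with the fingers parallel to the bar, so the left finger touches first and turns the angle square.

```bash
python3 -m handwheel '[{"travel":[0,1,-15],"roll":0},{"travel":[0,2,-30],"roll":0},{"travel":[0,3,-45],"roll":0},{"travel":[0,4,-60],"roll":0},{"travel":[0,4,-70],"roll":0},{"travel":[0,4,-72],"roll":0},{"travel":[0,4,-72],"roll":0}]'
python3 -m handwheel '[{"travel":[8,0,0],"roll":0},{"travel":[16,-0.5,0],"roll":0},{"travel":[24,-1,0],"roll":0},{"travel":[32,-1,0],"roll":0},{"travel":[40,-1.5,0],"roll":0},{"travel":[46,-1.5,0],"roll":0},{"travel":[52,-2,0],"roll":0},{"travel":[58,-2,0],"roll":0}]'
python3 -m handwheel '[{"travel":[6,0,0],"roll":0},{"travel":[12,-0.5,0],"roll":0},{"travel":[18,-0.5,0],"roll":0},{"travel":[24,-1,0],"roll":0},{"travel":[30,-1,0],"roll":0},{"travel":[30,-1,0],"roll":0}]'
python3 -c "
from h import *
im,P=shot('scene','scene5.png')
cv2.imwrite('pics/c8.png',cv2.resize(im[180:325,185:370],None,fx=4,fy=4,interpolation=cv2.INTER_CUBIC)[:,:,::-1])
im,P=shot('wrist','wrist5.png')"
```

```text
t: 4.95
eef_pos: [451.3, 3.7, 25.5]
tcp_rot: [0.198, 1.57, -2.978]
ft_force: [-0.7, -0.2, 0.6]
opening: 0.63
t: 5.75
eef_pos: [508.2, 2.0, 25.5]
tcp_rot: [-0.075, 1.568, 3.032]
ft_force: [-6.2, 2.2, 3.2]
opening: 0.631
t: 6.35
eef_pos: [539.3, 0.8, 25.5]
tcp_rot: [0.085, 1.57, -3.091]
ft_force: [0.5, 0.8, 0.1]
opening: 0.629
```

View pics/c8.png

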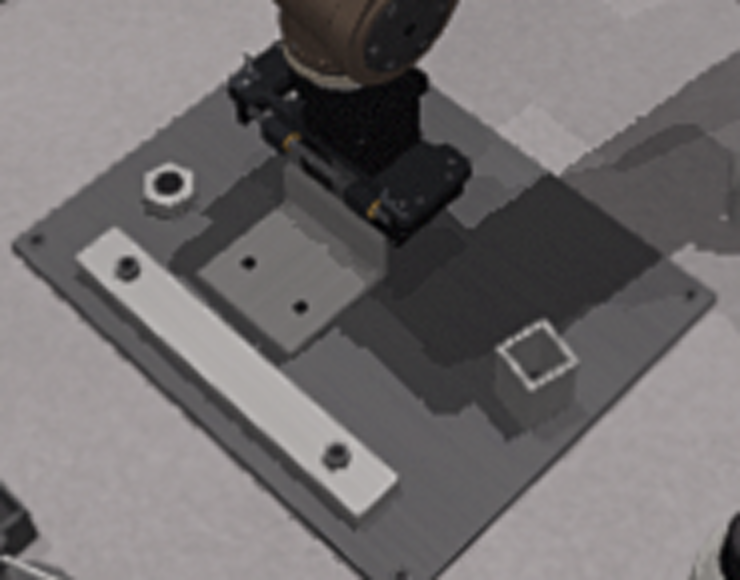

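View pics/wrist5.png

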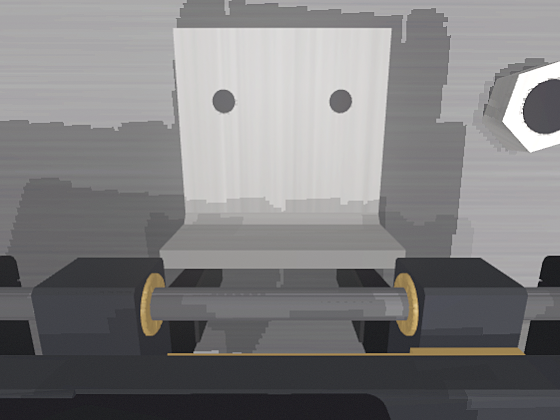

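The angle now sits square to the fingers. Its free edge in the scene crop runs (197,272)–(290,357), nearly parallel to the bar. Measuring the gap.

```bash
python3 - <<'E'
from h import *
_,C=load('scene5');_,W=load('wrist5')
g=lambda x,y,z:onz(C,185+(x-1.5)/4,180+(y-1.5)/4,z)
a,b=g(120,228,32),g(398,478,32)
n=np.array([(b-a)[1],-(b-a)[0]]);n/=np.linalg.norm(n)
print('bar yaw',np.degrees(np.arctan2(n[1],n[0])))
for p in(g(197,272,20),g(290,357,20)):print(p.round(1),'gap',((a-p)[:2]@n).round(1))
for p in((174,28),(391,28)):print('wrist',onz(W,*p,20).round(1))
E
```

```text
bar yaw -2.5377492561743025
[651.6 -53.6  20. ] gap 19.3
[657.4  49.3  20. ] gap 18.1
wrist [651.8  45.   20. ]
wrist [648.3 -54.3  20. ]
```

```bash
python3 -m handwheel '[{"travel":[4,0,0],"roll":0},{"travel":[8,0,0],"roll":0},{"travel":[12,-0.5,0],"roll":0},{"travel":[15,-0.5,0],"roll":0},{"travel":[16,-0.5,0],"roll":0}]'
python3 -m handwheel '[{"travel":[1,0,0],"roll":0},{"travel":[2,0,0],"roll":0}]'
python3 -m handwheel '[{"travel":[1,0,0],"roll":0},{"travel":[2,0,0],"roll":0}]'
```

```text
t: 6.95
eef_pos: [554.1, 0.3, 25.6]
tcp_rot: [-0.015, 1.568, 3.092]
ft_force: [-7.2, -0.0, 4.7]
opening: 0.632
t: 7.15
eef_pos: [555.8, 0.4, 25.6]
tcp_rot: [-0.029, 1.568, 3.078]
ft_force: [-6.7, 0.3, 4.3]
opening: 0.633
t: 7.35
eef_pos: [557.8, 0.3, 25.6]
tcp_rot: [-0.017, 1.568, 3.09]
ft_force: [-7.0, 0.4, 4.3]
opening: 0.631
```

```bash
python3 -m handwheel '[{"travel":[1,0,0],"roll":0},{"travel":[1.5,0,0],"roll":0}]'
python3 -c "
from h import *
im,P=shot('scene','scene6.png')
cv2.imwrite('pics/c9.png',cv2.resize(im[210:310,190:290],None,fx=6,fy=6,interpolation=cv2.INTER_CUBIC)[:,:,::-1])
im,P=shot('wrist','wrist6.png')"
```

```text
t: 7.55
eef_pos: [559.3, 0.3, 25.6]
tcp_rot: [-0.024, 1.568, 3.083]
ft_force: [-9.0, -0.4, 6.0]
opening: 0.632
```

View pics/c9.png

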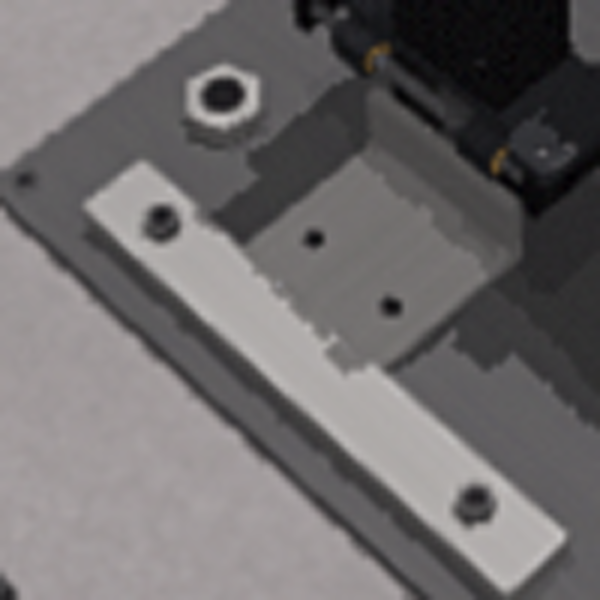

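View pics/wrist6.png

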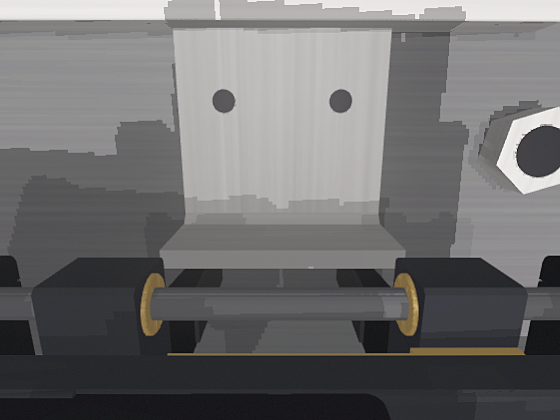

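The free edge is at or very near the bar: wrist (174–391,28), with the bar foot just above it at row ~22–25. Pressing on in small steps while watching the force.

```bash
for i in 1; do python3 -m handwheel '[{"travel":[0.5,0,0],"roll":0},{"travel":[0.8,0,0],"roll":0}]'; done
python3 -m handwheel '[{"travel":[0.5,0,0],"roll":0},{"travel":[0.8,0,0],"roll":0}]'
python3 -c "
from h import *
print(env.state()['ft_force'],env.state()['moment'])"
```

```text
t: 7.85
eef_pos: [559.2, 0.3, 25.5]
tcp_rot: [-0.019, 1.566, 3.087]
ft_force: [-11.4, -0.8, 8.1]
opening: 0.633
t: 8.05
eef_pos: [559.2, 0.4, 25.6]
tcp_rot: [-0.024, 1.565, 3.082]
ft_force: [-14.5, -1.2, 10.3]
opening: 0.628
[-14.51332989  -1.17808868  10.34146595] [-0.22994135  2.44682517 -0.09905231]
```

```bash
python3 -m handwheel '[{"travel":[1,0,0],"roll":0},{"travel":[2,0,0],"roll":0},{"travel":[2,0,0],"roll":0}]'
python3 -c "
from h import *
s=env.state();print(s['ft_force'],s['moment'])
im,P=shot('wrist','wrist7.png')
cv2.imwrite('pics/c10.png',cv2.resize(im[0:60,150:420],None,fx=2.9,fy=8,interpolation=cv2.INTER_CUBIC)[:,:,::-1])"
```

```text
t: 8.35
eef_pos: [559.2, 0.5, 25.6]
tcp_rot: [-0.03, 1.56, 3.077]
ft_force: [-25.0, -2.2, 17.2]
opening: 0.632
[-24.98746348  -2.1938119   17.15044613] [-0.55362547  3.73016917 -0.28694989]
```

View pics/c10.png

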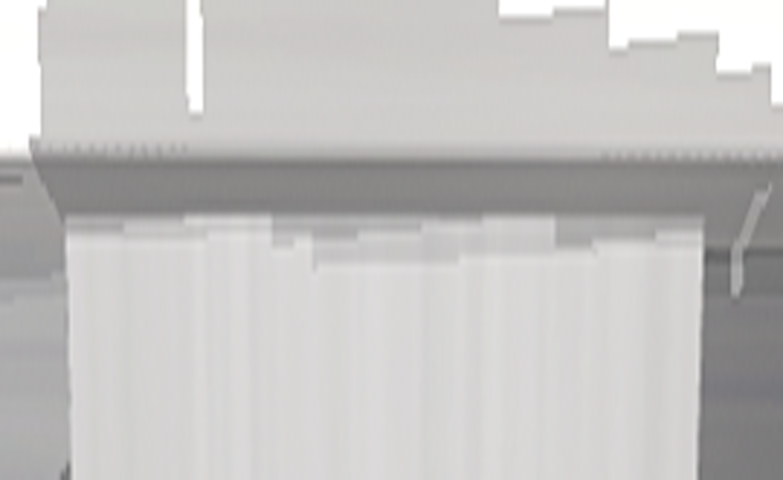

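The edge looks flush in the crop, with no dark gap along (65–705, 215). Force is 25 N and the TCP has stopped. To be sure both corners bear, I'll lean on the left finger, then the right, and then back off.

```bash
python3 -m handwheel '[{"travel":[-0.5,0,0],"roll":-1},{"travel":[-0.5,0,0],"roll":-2},{"travel":[-0.5,0,0],"roll":-2}]'
python3 -c "
from h import *
s=env.state();print(s['moment'])"
python3 -m handwheel '[{"travel":[0,0,0],"roll":1},{"travel":[0,0,0],"roll":2},{"travel":[0,0,0],"roll":3},{"travel":[0,0,0],"roll":4},{"travel":[0,0,0],"roll":4}]'
python3 -c "
from h import *
s=env.state();print(s['moment'])"
python3 -m handwheel '[{"travel":[0,0,0],"roll":-1},{"travel":[0,0,0],"roll":-2},{"travel":[0,0,0],"roll":-2}]'
python3 -c "
from h import *
s=env.state();print(s['moment'])"
```

```text
t: 8.7
eef_pos: [558.3, 1.0, 25.5]
tcp_rot: [-0.006, 1.559, 3.068]
ft_force: [-24.6, 1.7, 18.0]
opening: 0.634
[0.94245381 3.90317362 0.90385909]
t: 9.2
eef_pos: [558.0, 0.3, 25.5]
tcp_rot: [-0.074, 1.559, 3.067]
ft_force: [-26.1, -3.1, 18.3]
opening: 0.626
[-1.22836625  4.17073436 -0.98537689]
t: 9.5
eef_pos: [559.3, 0.6, 25.4]
tcp_rot: [-0.055, 1.561, 3.051]
ft_force: [-20.1, 0.5, 13.7]
opening: 0.632
[-0.24682248  3.22164705 -0.41015697]
```

Both sides resist firmly (±0.9 N m with the tool almost unmoved). Retreating straight back, then up.

```bash
python3 -m handwheel '[{"travel":[-2,0,0],"roll":0},{"travel":[-4,0,0],"roll":0},{"travel":[-7,0,0],"roll":0},{"travel":[-12,0.5,0],"roll":0},{"travel":[-20,1,0],"roll":0},{"travel":[-32,1,0],"roll":0},{"travel":[-45,1.5,0],"roll":0},{"travel":[-45,1.5,0],"roll":0}]'
python3 -m handwheel '[{"travel":[0,0,20],"roll":0},{"travel":[0,0,45],"roll":0},{"travel":[0,0,75],"roll":0},{"travel":[0,0,105],"roll":0},{"travel":[0,0,135],"roll":0},{"travel":[0,0,150],"roll":0},{"travel":[0,0,150],"roll":0}]'
python3 -c "
from h import *
im,P=shot('wrist','wrist8.png')
im2,P=shot('scene','scene8.png')
print(env.state()['t'])
cv2.imwrite('pics/c11.png',cv2.resize(im2[210:310,190:290],None,fx=6,fy=6,interpolation=cv2.INTER_CUBIC)[:,:,::-1])"
```

```text
t: 10.3
eef_pos: [516.6, 1.9, 25.7]
tcp_rot: [-0.015, 1.569, 3.092]
ft_force: [-0.1, -0.5, 0.1]
opening: 0.63
t: 11.0
eef_pos: [519.6, 1.6, 177.7]
tcp_rot: [3.033, 1.567, -0.144]
ft_force: [-0.3, -0.3, 0.4]
opening: 0.629
11.1
```

View pics/c11.png

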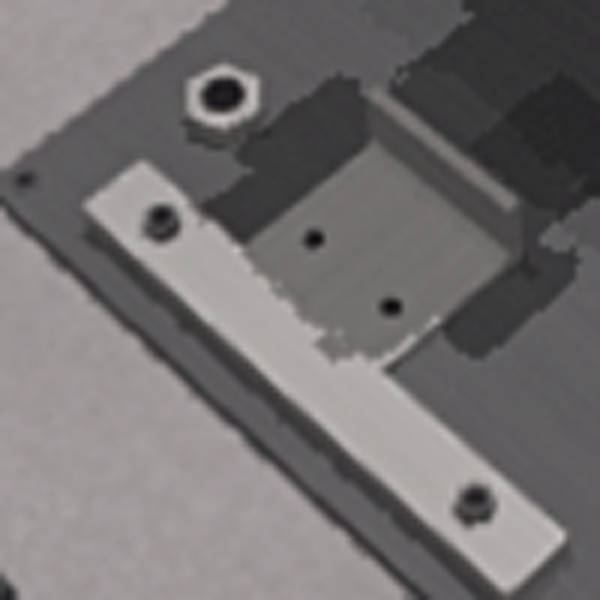

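View pics/wrist8.png

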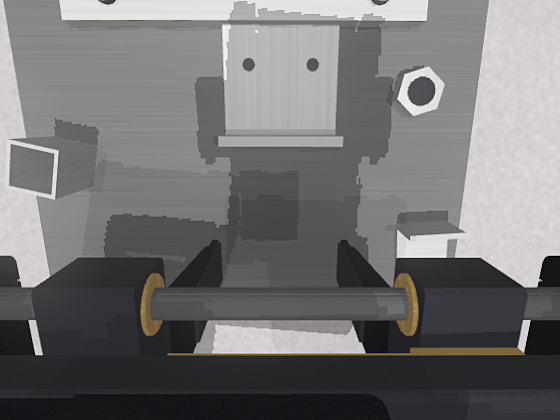

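View pics/scene8.png

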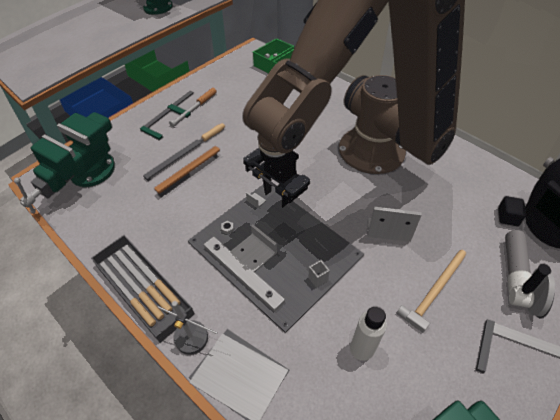

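The angle lies flush against the bar and the bystanders are unmoved. One numeric parallelism check before handing in.

```bash
python3 - <<'E'
from h import *
im,W=load('wrist8')
g=cv2.cvtColor(im,cv2.COLOR_RGB2GRAY).astype(float)
def line(us,r0,r1,z):   # strongest bright->dark row edge per column, subpixel
    p=[]
    for u in us:
        d=-np.diff(g[r0:r1,u]);k=int(d.argmax());w=d[max(k-1,0):k+2];
        p.append(onz(W,u,r0+max(k-1,0)+0.5+(w*np.arange(len(w))).sum()/w.sum(),z)[:2])
    vx,vy,x,y=cv2.fitLine(np.array(p,np.float32),cv2.DIST_HUBER,0,.01,.01).ravel()
    return np.degrees(np.arctan(vx/vy)),x-vx/vy*(y-0)
l=line(range(222,340,3),138,152,62);b=line(list(range(70,215,3))+list(range(400,425,3)),12,30,32)
print('short leg (tilt deg, x at y=0)',l,'bar top',b,'distance',b[1]-l[1])
E
```

```text
short leg (tilt deg, x at y=0) (np.float32(2.180713), np.float32(570.23096)) bar top (np.float32(2.1252313), np.float32(670.7061)) distance 100.47516
```

Parallel within 0.06°, and the heel-to-bar distance is 100.5 mm against a nominal 100 mm, within calibration error.

```bash
python3 -c "
from h import *
print(job.job_done())"
```

```text
the job is handed in; nothing more can be done
None
```

The angle is on its back, flush against the stop bar, and the job is handed in; about 11 s of the 58 s were used. I tipped it over its heel with a two-finger push near the top. I then pushed it low on the short leg, with the fingers parallel to the bar, until it bore on the bar. I pressed to about 25 N, leaned on each side in turn, then backed off and up.

**Last checks:**
- **Alignment:** the short leg is parallel to the bar within 0.06°. The heel is 100.5 mm from the bar face against a nominal 100 mm, which is within the 2 mm calibration.
- **Contact:** both sides resisted when leaned on, and no gap shows in the wrist view.
- **Robot and bystanders:** the tool touches nothing. By eye, everything else in view looks to be where it started. I did not measure this.
- **Disagreement:** the views put the bar's yaw between −1.9° and −2.5°. Pressing the angle home against the bar made this irrelevant.

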